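Slacken the left-hand-threaded blade nut of a bench fan

TASK

The bench fan's head faces straight up with its front guard off, and its blades are to come off for cleaning: slacken the red wing nut at the middle of the blades by a little under a quarter turn (about 80 degrees), then let go of it. It has a left-hand thread, so the usual loosening direction would only tighten it: do not tighten it down hard. Leave the black wing knob on the circuit-board holder set as it is.

Things in the scene. Friction and masses are not known exactly. Their poses are not given: they have to be found in the camera images.
- fan_nut (a joint): Turn of the red nut about its vertical axis, rad. Grows CLOCKWISE seen from above, which loosens this left-hand thread; anticlockwise tightens. 0 = hard tight at its stop, starts nipped up at 0.35 to 0.55, slack but still on its thread at 1.4 to 2.3, end stop 3.0. Steady friction 0.12 N m; stays where left and does not rise. The fan stands firm, its shaft locked.
- fan_nut_grip (a point): Grip point of the red plastic wing nut, on its axis, 128 mm above the bench. The nut: a 44 mm disc, 8 mm thick, underside 28 mm below this point, with an upright bar across it 44 mm long (this frame's x), 14 mm thick (y, the way to pinch), its top 16 mm above this point, a white mark on top at the +x end. z is up; the frame turns with the nut, which cannot be lifted off.
- fan: White desk fan, drum 170 mm across with five blue blades, facing straight up, side arms reaching 95 mm from the axis; all of it is at most 100 mm high, below the nut. Origin: under its centre, at bench level, on the nut's axis; z up. It stands left or right of the middle of the bench, turned anyhow.
- holder_knob_tip (a point): Point in the white-marked end of the bar of the black wing knob on the circuit-board holder (20 mm out from that knob's vertical axis, 78 mm above the bench, 16 mm below its top). Same shape and size as the fan's nut, but NOT to be turned; it sits on an aluminium jaw beside a green board, across the bench from the fan.

How it is judged:
By the outcome, as a careful person would: the job done as asked, in the order asked, and still so for the second after the job is handed in, with the robot touching nothing.
It also fails if it takes over 32 s, if anything falls off the work surface, if the arm or the gripper's body presses on something with over 40 N, if the wrist force passes 120 N, or if a joint passes its speed limit or range.

ROBOT

A 6-joint arm with a two-finger parallel gripper is mounted at the origin on the work surface. World frame = base frame: x ahead of the robot, y to its left, z up, the work surface at z = 0. Lengths are in m, angles in degrees, forces in N, time in s.
With the tool pointing down it reaches from about 0.375 to 0.9 m from the base axis. Payload 3.1 kg.
Tool frame: the origin (TCP) lies on the centre line of the jaws, within the pads' length; the fingertips stand 14 mm ahead of it and the grasp point (between the pads) lies 5 mm behind it (bot.tips_ahead is the distance from the TCP to the fingertips, in m); z points along the fingers, y is the line along which they close (so a half turn about z gives the same grasp; the last joint's range is limited). The gripper opens to 87 mm and grips with 3 to 60 N. Pads are 19 mm wide; open, the fingers measure 117 mm over their backs; the gripper's body (75 mm by 190 mm) begins 51 mm behind the grasp point.
Start: joints at [56.694, 30.224, 82.088, -0, 67.689, -10.227], TCP at [0.245, 0.575, 0.237] pointing down, gripper open.
Joint ranges: [-176.69, 176.69], [-43.24, 126.21], [12.49, 139.97], [-82, 262], [0, 151.66], [-163.58, 163.58]. Speed limits (degrees/s): [159.86, 159.86, 180, 180, 180, 180].

INTERFACE

Orientations are given as a 3x3 rotation matrix whose columns are the frame's x, y, z axes.
In Python, from rig import bot gives the robot as it stands.
- The arm moves only by the tool play_rows, never from a script. Its argument "moves" is a list that holds one entry, the list of rows, each a list of 6 numbers: the shift along the tool's x, y, z in mm, then the turn, a rotation vector about the tool's x, y, z in rad. A call has 1 to 5 rows; each row shifts and turns the commanded pose from where the row before left it, along the tool's axes as they then stand; what a row does not reach is not made up. A row lasts 1/10 s, in which the tool goes at most 50 mm and 8.59 degrees, less where a joint would pass 70% of its speed; a pose out of reach is approached as far as the arm can. A call with a gripper value outside its range is refused whole. "fingers" is the opening, from -1 (shut) to 1 (fully open), set as the call begins (left out, the last holds). The fingers move at their own pace and stop on an object; the grip force is fixed at half the most. Time passes only in rows, so rows that do not move let the fingers close. It gives the time, the measured TCP pose, the force, the opening and the grip force at its end, in the units of the state.
- bot.read_state(): the state, without advancing time (a new reading comes with each control period).
- bot.capture(name): name is "scene" or "top" or "wrist"; returns a dict with "image" (420x560x3 uint8, blue, green, red), "fx", "fy", "cx", "cy" (pixels), "distortion" ([k1, k2, p1, p2, k3] as OpenCV has them; the pictures are not rectified), "R" (3x3) and "t" (3): a world point X has camera coordinates R X + t. Camera axes: x right, y down, z forward; pixel columns grow to the right and rows downward; lengths in m; the calibration is good to about 2 mm. A picture is of the moment at which its call begins. There is no depth.
- bot.hand_in(): hands the job in; it is judged then, once.
Trained networks look in a picture, given as the dict that the camera call returned (one of the last four; its "shot" number tells which), for a name from the list of things; names that differ only in an ending like _2 or _b are one class to them, and where a whole thing is asked for, a point or a joint stands for the part that bears it (a point fixed in the world has none). Each returns a list of dicts, best first, with "confidence" (0 to 1); they miss things now and then, are a little off and sometimes report something else, mostly with a low value. They report only what shows in the picture. A call takes as long as a camera call.
- bot.search_frame(picture, query): "centre" ([column, row] in pixels, amid what is visible of it).
- bot.silhouettes(picture, query): "pixels" (420x560 bool, what is visible of it) and "centre" ([column, row] in pixels, amid what is visible of it).
- bot.pinpoint(picture, query): "centre" ([column, row] in pixels: a listed point, or the origin of a listed thing).
The state is a dict: "time_s": time; "joint_positions": joint angles; "qvel": joint speeds; "tau": joint torques, N m; "position": TCP position; "tcp_rot": TCP orientation; "force": force on the tool from outside, world axes, zero at the start; "moment": the same for the moment, N m; "opening": opening from 0.0 (shut) to 1.0 (fully open); "grasp_force": force on a finger pad.
Only numpy, scipy, OpenCV 4.12 (cv2) and the standard library are available. Lean on these libraries where they do the work, as an engineer would, in place of code of your own. Each camera call takes 0.05 s, during which the arm holds its last target. There are 200 camera calls.

## Working session

There is one attempt and no reset: what is moved stays moved. The work goes in short steps, Python scripts to look and compute and a tool call to move; the robot and the scene stay as the last step left them, time stands still between calls to the robot, and variables do not carry over. Pictures are saved under pics/ and viewed, at most 10 in all, crops included, and the job is handed in when it is done.

Besides the shell and the picture viewer there is one more tool, called by a JSON object that holds its "api" and its "payload", one argument or row to a line. play_rows: Moves the arm, as the interface text tells. Its arguments: {"type":"object","properties":{"moves":{"type":"array","items":{"type":"array","items":{"type":"array","items":{"type":"number"}}}},"fingers":{"type":"number"}},"required":["moves"]}

```bash
mkdir -p pics && cat > h.py <<'E'
import numpy as np, cv2
from rig import bot
def ray(c,p):
    K=np.array([[c["fx"],0,c["cx"]],[0,c["fy"],c["cy"]],[0,0,1.]])
    u=cv2.undistortPoints(np.array([[p]],float),K,np.array(c["distortion"],float))[0,0]
    R=np.array(c["R"]);t=np.array(c["t"])
    return -R.T@t, R.T@np.array([u[0],u[1],1])
def atz(c,p,z):
    o,d=ray(c,p); return o+d*(z-o[2])/d[2]
E
python3 - <<'E'
from h import *
ims=[]
for n in ["scene","top"]:
    c=bot.capture(n); cv2.imwrite(f"pics/{n}0.png",c["image"])
    for q,z in [("fan_nut_grip",.128),("fan",0),("holder_knob_tip",.078)]:
        for r in bot.pinpoint(c,q)[:2]: print(n,q,r["confidence"],np.round(r["centre"]),atz(c,r["centre"],z).round(4))
s=bot.read_state();print(s["time_s"],np.round(s["tcp_rot"],3),s["position"],s["opening"])
E
```

```text
scene fan_nut_grip 0.82 [384. 176.] [0.4672 0.1683 0.128 ]
scene fan 0.68 [377. 216.] [0.4713 0.1793 0.    ]
scene holder_knob_tip 0.74 [143. 213.] [ 0.5436 -0.2745  0.078 ]
top fan_nut_grip 0.68 [192. 248.] [0.4717 0.1635 0.128 ]
top holder_knob_tip 0.87 [425. 214.] [ 0.5427 -0.2721  0.078 ]
0.4 [[-0.92   0.392 -0.   ]
 [ 0.392  0.92  -0.   ]
 [ 0.    -0.    -1.   ]] [0.24490676 0.57490052 0.23639325] 0.9996500977431705
```

View pics/top0.png

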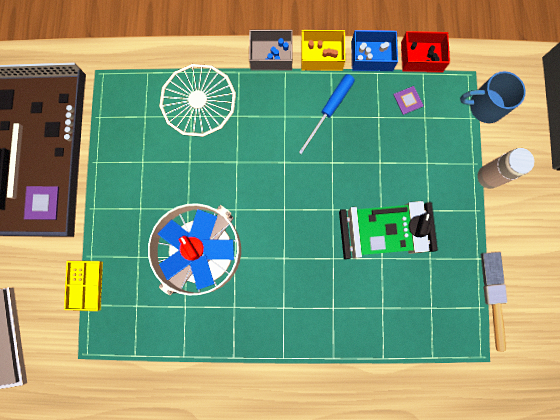

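View pics/scene0.png

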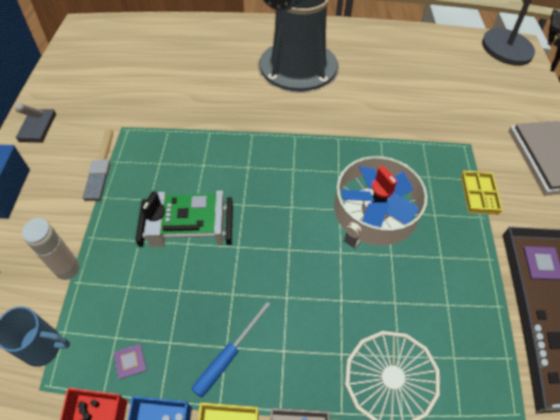

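The fan's red nut is near (192,248) in the top view and (384,178) in the scene view. The black knob is far off at (425,222) in the top view. I'll move above the nut.

{"api": "play_rows", "payload": {
  "moves": [
    [[-37,-29,-6,0,0,0],[-37,-29,-6,0,0,0],[-37,-29,-6,0,0,0],[-37,-29,-6,0,0,0],[-37,-29,-6,0,0,0]]
  ]
}}

```text
time_s: 0.9
position: [0.3589, 0.3675, 0.267]
tcp_rot: [[-0.92, 0.391, 0.001], [0.391, 0.92, 0.0], [-0.0, 0.0, -1.0]]
force: [1.2, 0.5, -1.2]
opening: 0.999
grasp_force: 0.0
```

{"api": "play_rows", "payload": {
  "moves": [
    [[-37,-29,-6,0,0,0],[-37,-29,-6,0,0,0],[-37,-29,-6,0,0,0],[-37,-29,-6,0,0,0],[-37,-29,-6,0,0,0]]
  ]
}}

```text
time_s: 1.4
position: [0.4723, 0.1614, 0.2971]
tcp_rot: [[-0.92, 0.392, 0.001], [0.392, 0.92, 0.0], [-0.001, 0.0, -1.0]]
force: [1.1, 0.5, -0.3]
opening: 1.002
grasp_force: 0.0
```

```bash
python3 - <<'E'
from h import *
for n in ["wrist","top"]:
    c=bot.capture(n); cv2.imwrite(f"pics/{n}1.png",c["image"])
    for r in bot.pinpoint(c,"fan_nut_grip")[:2]: print(n,r["confidence"],np.round(r["centre"]),atz(c,r["centre"],.128).round(4))
s=bot.read_state();print(s["time_s"],np.round(s["tcp_rot"],3),s["position"],s["joint_positions"])
E
```

```text
wrist 0.82 [290. 198.] [0.4722 0.1695 0.128 ]
1.6 [[-0.919  0.395 -0.   ]
 [ 0.395  0.919  0.001]
 [ 0.     0.    -1.   ]] [0.47200865 0.16223834 0.29664236] [ 6.09986206e+00  1.62599992e+01  9.53923712e+01  3.45474029e-02
  6.83522645e+01 -6.06553321e+01]
```

View pics/wrist1.png

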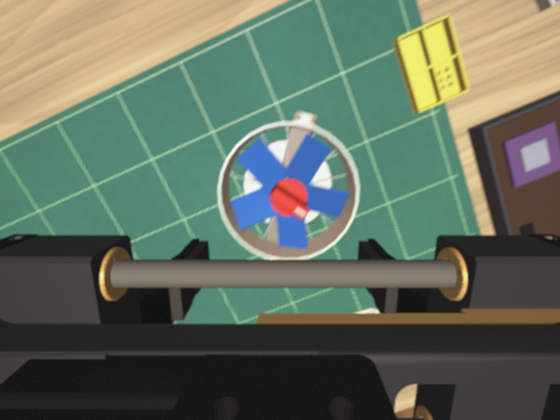

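The wrist view shows the red nut at (290,198). Its bar runs from upper left to lower right, with the white mark near (300,212). I'll zoom in to get the angle.

```bash
python3 - <<'E'
from h import *
im=cv2.imread("pics/wrist1.png")
cv2.imwrite("pics/w1c.png",cv2.resize(im[165:235,245:335],None,fx=8,fy=8,interpolation=cv2.INTER_CUBIC))
E
```

```text
(no output)
```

View pics/w1c.png

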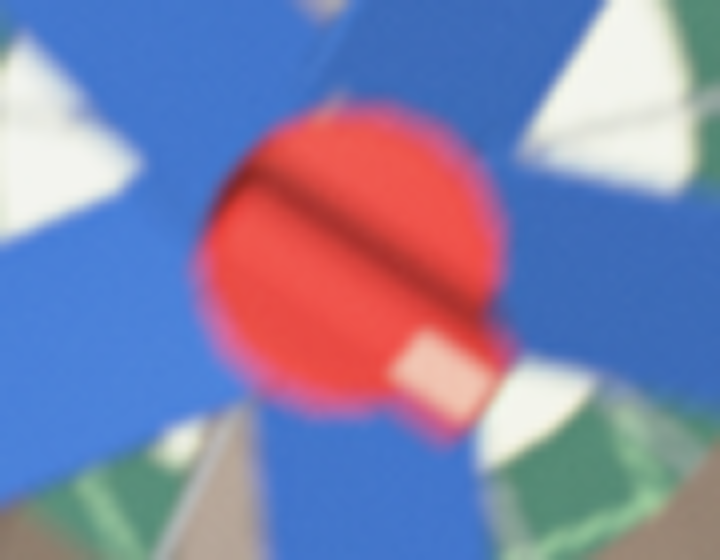

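```bash
python3 - <<'E'
from h import *
c=bot.capture("wrist")
f=lambda x,y,z: atz(c,[245+x/8-.4,165+y/8-.4],z)
a=f(443,375,.144);b=f(243,255,.144);d=a-b
print(a,f(350,258,.107),np.degrees(np.arctan2(d[1],d[0])))
e1=f(490,305,.144)-f(260,165,.144);print(np.degrees(np.arctan2(e1[1],e1[0])))
e1=f(502,350,.144)-f(445,440,.144);print("end+90",np.degrees(np.arctan2(e1[1],e1[0])),np.linalg.norm(e1))
ctr=(f(350,258,.107));v=a-ctr;print("mark angle from centre",np.degrees(np.arctan2(v[1],v[0])),np.linalg.norm(v[:2]))
print(-np.array(c["R"]).T@np.array(c["t"]))
E
```

```text
[0.48590579 0.17560453 0.144     ] [0.47347873 0.1683117  0.107     ] 35.280920859495154
35.18050024092412
end+90 125.91595800990993 0.014226862104161573
mark angle from centre 30.406554627883157 0.01440893082624421
[0.41146102 0.18820523 0.44590632]
```

{"api": "play_rows", "payload": {
  "moves": [
    [[1.5,4.8,0,0,0,-0.145],[0,0,15,0,0,-0.145],[0,0,15,0,0,-0.145],[0,0,15,0,0,-0.145],[0,0,15,0,0,-0.145]]
  ]
}}

```text
time_s: 2.15
position: [0.4707, 0.17, 0.2358]
tcp_rot: [[-0.946, -0.325, -0.001], [-0.325, 0.946, 0.0], [0.001, 0.001, -1.0]]
force: [-0.2, 0.4, -0.2]
opening: 0.999
grasp_force: 0.0
```

{"api": "play_rows", "payload": {
  "moves": [
    [[0,0,10,0,0,-0.145],[0,0,0,0,0,-0.147],[0,0,0,0,0,0]]
  ]
}}

```text
time_s: 2.45
position: [0.4707, 0.1698, 0.226]
tcp_rot: [[-0.816, -0.579, -0.002], [-0.579, 0.816, 0.0], [0.002, 0.001, -1.0]]
force: [-0.2, -0.0, -0.1]
opening: 0.999
grasp_force: 0.0
```

```bash
python3 - <<'E'
from h import *
c=bot.capture("wrist"); cv2.imwrite(f"pics/wrist2.png",c["image"])
for r in bot.pinpoint(c,"fan_nut_grip")[:2]: print(r["confidence"],np.round(r["centre"]),atz(c,r["centre"],.128).round(4)); p=r["centre"]
x,y=[int(v) for v in p];print(x,y)
cv2.imwrite("pics/w2c.png",cv2.resize(c["image"][y-50:y+50,x-65:x+65],None,fx=6,fy=6,interpolation=cv2.INTER_CUBIC))
s=bot.read_state();R=np.array(s["tcp_rot"]);print(s["time_s"],s["position"],np.degrees(np.arctan2(R[1,0],R[0,0])),R.round(3),s["joint_positions"])
E
```

```text
0.75 [281. 225.] [0.4769 0.1716 0.128 ]
281 225
2.55 [0.47145894 0.16940578 0.22656168] -144.86151529300963 [[-0.818 -0.576 -0.   ]
 [-0.576  0.818  0.   ]
 [ 0.     0.    -1.   ]] [ 6.95559208e+00  2.15128968e+01  1.00251828e+02  1.51005078e-02
  5.82521250e+01 -1.18190839e+02]
```

View pics/w2c.png

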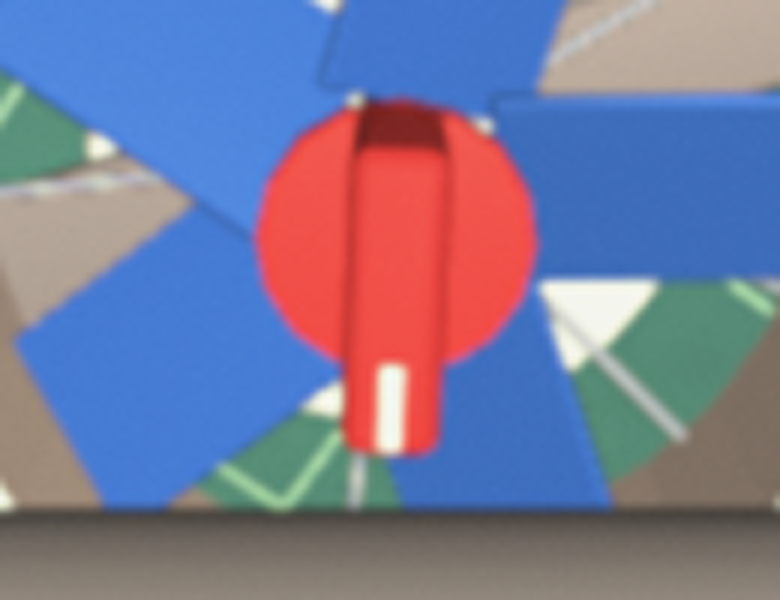

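The bar now runs along image vertical, with its top spanning rows 150–453 of the crop and the white mark at the lower end. I'll get its centre and residual angle.

```bash
python3 - <<'E'
from h import *
c=bot.capture("wrist")
f=lambda x,y,z: atz(c,[216+x/6-.4,175+y/6-.4],z)
a=f(402,150,.144);b=f(392,453,.144);d=b-a;print((a+b)/2,np.linalg.norm(d),np.degrees(np.arctan2(d[1],d[0])))
print("disc",f(397,240,.107))
s=bot.read_state();R=np.array(s["tcp_rot"])
print(s["position"],1000*R.T@((a+b)/2-s["position"]))
E
```

```text
[0.47381775 0.16927621 0.144     ] 0.04293031781515538 33.275278587447694
disc [0.47414915 0.1693402  0.107     ]
[0.47168342 0.16916294 0.2267002 ] [-1.79593079 -1.14558622 82.70038116]
```

{"api": "play_rows", "payload": {
  "moves": [
    [[-2,-1,0,0,0,0.03],[0,0,30,0,0,0],[0,0,30,0,0,0],[0,0,25,0,0,0],[0,0,12,0,0,0]]
  ]
}}

```text
time_s: 3.1
position: [0.4732, 0.1687, 0.128]
tcp_rot: [[-0.835, -0.55, -0.003], [-0.55, 0.835, -0.0], [0.003, 0.001, -1.0]]
force: [0.1, 0.2, 0.4]
opening: 1.0
grasp_force: 0.0
```

{"api": "play_rows", "payload": {
  "moves": [
    [[0,0,0,0,0,0],[0,0,0,0,0,0],[0,0,0,0,0,0],[0,0,0,0,0,0],[0,0,0,0,0,0]]
  ],
  "fingers": -1
}}

```text
time_s: 3.6
position: [0.4749, 0.1686, 0.1304]
tcp_rot: [[-0.834, -0.551, 0.002], [-0.551, 0.834, 0.0], [-0.002, -0.001, -1.0]]
force: [-0.1, -0.7, -0.4]
opening: 0.628
grasp_force: 0.0
```

{"api": "play_rows", "payload": {
  "moves": [
    [[0,0,0,0,0,0],[0,0,0,0,0,0],[0,0,0,0,0,0],[0,0,0,0,0,0],[0,0,0,0,0,0]]
  ]
}}

```text
time_s: 4.1
position: [0.4736, 0.1693, 0.1295]
tcp_rot: [[-0.835, -0.55, -0.002], [-0.55, 0.835, 0.002], [0.0, 0.003, -1.0]]
force: [-4.3, 12.2, 2.7]
opening: 0.169
grasp_force: 6.0
```

{"api": "play_rows", "payload": {
  "moves": [
    [[0,0,0,0,0,0],[0,0,0,0,0,0],[0,0,0,0,0,0]]
  ]
}}

```text
time_s: 4.4
position: [0.4733, 0.1699, 0.1295]
tcp_rot: [[-0.835, -0.55, -0.002], [-0.55, 0.835, 0.003], [0.0, 0.003, -1.0]]
force: [-2.2, 5.5, 1.7]
opening: 0.159
grasp_force: 30.0
```

{"api": "play_rows", "payload": {
  "moves": [
    [[0,0,0,0,0,0.06],[0,0,0,0,0,0.09],[0,0,0,0,0,0.09],[0,0,0,0,0,0.09],[0,0,0,0,0,0.09]]
  ]
}}

```text
time_s: 4.9
position: [0.4734, 0.1697, 0.1295]
tcp_rot: [[-0.987, -0.16, -0.002], [-0.16, 0.987, 0.002], [0.001, 0.002, -1.0]]
force: [-1.3, 4.9, 1.6]
opening: 0.16
grasp_force: 30.0
```

Grip is firm and the nut is turning smoothly (0.42 rad so far). I'll continue to about 1.40.

{"api": "play_rows", "payload": {
  "moves": [
    [[0,0,0,0,0,0.1],[0,0,0,0,0,0.1],[0,0,0,0,0,0.1],[0,0,0,0,0,0.1],[0,0,0,0,0,0.1]]
  ]
}}

```text
time_s: 5.4
position: [0.4734, 0.1694, 0.1295]
tcp_rot: [[-0.943, 0.333, -0.002], [0.333, 0.943, 0.001], [0.002, 0.001, -1.0]]
force: [-2.0, 3.3, 2.3]
opening: 0.16
grasp_force: 30.0
```

{"api": "play_rows", "payload": {
  "moves": [
    [[0,0,0,0,0,0.1],[0,0,0,0,0,0.1],[0,0,0,0,0,0.1],[0,0,0,0,0,0.1],[0,0,0,0,0,0.1]]
  ]
}}

```text
time_s: 5.9
position: [0.4732, 0.1692, 0.1295]
tcp_rot: [[-0.668, 0.744, -0.002], [0.744, 0.668, 0.001], [0.002, -0.001, -1.0]]
force: [-2.0, 2.1, 1.7]
opening: 0.158
grasp_force: 30.0
```

{"api": "play_rows", "payload": {
  "moves": [
    [[0,0,0,0,0,0.02],[0,0,0,0,0,0],[0,0,0,0,0,0]]
  ]
}}

```text
time_s: 6.2
position: [0.4733, 0.1691, 0.1295]
tcp_rot: [[-0.656, 0.754, -0.002], [0.754, 0.656, 0.001], [0.002, -0.001, -1.0]]
force: [-2.8, 4.7, 2.1]
opening: 0.16
grasp_force: 30.0
```

{"api": "play_rows", "payload": {
  "moves": [
    [[0,0,0,0,0,0],[0,0,0,0,0,0],[0,0,0,0,0,0],[0,0,0,0,0,0],[0,0,0,0,0,0]]
  ],
  "fingers": 1
}}

```text
time_s: 6.7
position: [0.4746, 0.1683, 0.1295]
tcp_rot: [[-0.656, 0.755, 0.0], [0.755, 0.656, -0.0], [-0.0, 0.0, -1.0]]
force: [0.1, -0.0, -1.0]
opening: 0.528
grasp_force: 0.0
```

{"api": "play_rows", "payload": {
  "moves": [
    [[0,0,0,0,0,0],[0,0,0,0,0,0],[0,0,-10,0,0,0],[0,0,-30,0,0,0],[0,0,-40,0,0,0]]
  ]
}}

```text
time_s: 7.2
position: [0.473, 0.1682, 0.2095]
tcp_rot: [[-0.656, 0.755, -0.004], [0.755, 0.656, -0.001], [0.002, -0.004, -1.0]]
force: [0.5, -0.1, -0.6]
opening: 0.96
grasp_force: 0.0
```

{"api": "play_rows", "payload": {
  "moves": [
    [[0,0,-40,0,0,0],[0,0,0,0,0,0],[0,0,0,0,0,0]]
  ]
}}

```text
time_s: 7.5
position: [0.4748, 0.1686, 0.2511]
tcp_rot: [[-0.656, 0.755, 0.003], [0.755, 0.656, 0.0], [-0.002, 0.003, -1.0]]
force: [-0.7, -0.6, -0.5]
opening: 0.996
grasp_force: 0.0
```

```bash
python3 - <<'E'
from h import *
c=bot.capture("wrist"); cv2.imwrite("pics/wrist3.png",c["image"])
s=bot.read_state();R=np.array(s["tcp_rot"]);print(s["time_s"],s["position"],s["opening"],s["force"],np.degrees(np.arctan2(R[1,0],R[0,0])))
E
```

```text
7.55 [0.47386272 0.16844183 0.2497631 ] 0.9986527270577122 [-0.17945176 -0.47757701 -0.69832901] 130.9743177201132
```

View pics/wrist3.png

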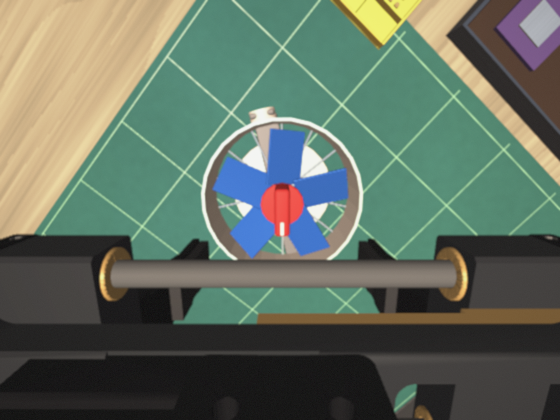

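The bar at (282,205) still lines up with the gripper (image vertical, white mark at the bottom), so the nut followed the full turn of about 81° clockwise. The gripper is clear.

```bash
python3 -c "
from rig import bot
print(bot.hand_in())"
```

```text
the job is handed in; nothing more can be done
None
```

I slackened the red nut about 82° clockwise, which loosens it, then let go and moved the arm clear. The black knob was not touched, and the job was handed in at about 7.6 s.

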